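Clamp a thumb-turn lock cylinder in the cam vice

TASK

Stand the lock cylinder that has the round thumb-turn knob on the bed of the cam vice, its plain end between the open jaws and its knob pointing towards the robot, clear of the jaws, and let go of it. Then turn the vice's crank, either way round, until the follower rests on the cam's flat dwell, so that the vice holds the cylinder clamped and the crank stays put when you let go; leave the other things on the bench where they are.

Things in the scene. Friction and masses are not known exactly. Their poses are not given: they have to be found in the camera images.
- cam_vice: Bolted-down vice, base 112 x 180 mm. Origin: on the bench under the vertical camshaft; x along the jaws (-x faces the robot within 0.25 rad), y from camshaft to fixed jaw (robot's left), z up. mm: grey cam housing x -30..30, y -32..49, top z 40; bed x -52..22, y 60..122, top z 22; fixed jaw x -12..16, face y 102, top z 52. Open jaw gap 23, 19 between the 5 high feet below.
- jaw: Moving steel jaw, axes as cam_vice; when open its origin is cam_vice's, and it moves with the jaw to +y. Block x -12..16, y 65..79 (face at 79 when open), z 23..52 mm; both jaws have a lip leaning outward at the top. Pushed through a spring pack: it stops on the work after about 6 mm, before the follower is fully out, and then presses with up to about 20 N.
- crank (a joint): Crank angle on the vertical camshaft, rad, positive anticlockwise from above, endless both ways; 0 has the handle at -y of cam_vice. Starts within 0.55 of 0, jaw open. Feel along the handle's path: about 1 N on the cam's low round and on the dwell; resists by up to about 10 N on the rise, runs ahead as strongly on the fall. Let go on a slope it springs back; on the dwell it stays.
- crank_handle (a point): Middle of the upright black crank handle, a round sleeve that spins freely on its pin: 22 mm diameter, 41 mm tall (z 51 to 92 mm), centre at z = 74 mm, 60 mm from the camshaft axis. The crank arm below it has its top at z = 50 mm.
- vice_axis (a point): On the camshaft axis at the housing top, z 40 mm; axes as cam_vice. Hidden in the housing: a disc cam lifting a sprung follower by 11 mm. Low round about 180 deg, rise 65 deg, flat dwell at full lift 50 deg, fall like the rise; same either way. Its keying to the crank differs each time and is not visible: 1.7 to 4.6 rad from the start to the middle of the dwell.
- nest (a point): On top of the bed (z = 22 mm), midway between the open jaws (y 90.5 mm of cam_vice), at x -31 mm of cam_vice, on the robot side of the jaws; axes as cam_vice. The knob cylinder's origin belongs here (within 18 mm along x; the jaw then pushes it about 3 mm to +y).
- knob_cylinder: Brass lock cylinder, round knob at one end, standing on its flat, 0.22 kg, 17 mm wide (x; 10 at the foot), origin at its underside. Plain halves 32 mm high at y -21..8 and 18..47; lug between them up to z 44; knob 29 mm dia. at y -48..-21, z 9..38. Knob starts towards the robot within 0.55 rad. In the vice its y is cam_vice's +x: half 18..47 between the jaws, half -21..8 free for the fingers.
- knob (a point): Centre of the thumb-turn knob of knob_cylinder, 35 mm from its origin along -y, 24 mm up.
- plain_cylinder: Bystander: grey nickel lock cylinder without a knob, 17 x 69 x 44 mm, standing on its flat; origin at its underside. It may stand where the knob cylinder stood in another run.
- small_padlock: Bystander: small brass padlock lying on its back, 49 x 32 x 11 mm; origin at its underside.
- yellow_screwdriver: Bystander: screwdriver with a yellow handle, 172 mm long, lying along y; origin at its underside.

How it is judged:
On the way:
1. the knob cylinder stands on the bed between the open jaws, knob to the robot's side, let go of (x of knob_cylinder in the frame of nest between -0.018 and 0.02 m and y of knob_cylinder in the frame of nest between -0.008 and 0.008 m and z of knob_cylinder in the frame of nest between -0.003 and 0.004 m and angle between the y axis of knob_cylinder and the x axis of cam_vice, either way round below 0.2 rad and angle between knob_cylinder's own z axis and vertical below 0.1 rad and x of knob in the frame of cam_vice below -0.04 m and contact force between the fingers and knob_cylinder below 0.3 N and contact force between jaw and knob_cylinder below 3 N), for 0.2 s.
At the end, for the whole second after the job is handed in: The jaw presses the knob cylinder with over 12 N and the crank stands still by itself; the cylinder is upright on the bed, within 18 mm of the nest point along the jaws, 8 mm across and 4 mm in height, along the jaws within 0.2 rad, its knob on the robot's side (x of knob_cylinder in the frame of nest between -0.018 and 0.02 m and y of knob_cylinder in the frame of nest between -0.008 and 0.008 m and z of knob_cylinder in the frame of nest between -0.003 and 0.004 m and angle between the y axis of knob_cylinder and the x axis of cam_vice, either way round below 0.2 rad and angle between knob_cylinder's own z axis and vertical below 0.1 rad and x of knob in the frame of cam_vice below -0.04 m and contact force between jaw and knob_cylinder above 12 N and velocity of joint crank between -0.05 and 0.05 rad/s); the robot touches nothing.
It fails at once if the plain cylinder is shifted by more than 30 mm (distance of plain_cylinder from where it was at the start of the episode above 0.03 m).
It fails at once if the padlock is shifted by more than 30 mm (distance of small_padlock from where it was at the start of the episode above 0.03 m).
It fails at once if the screwdriver is shifted by more than 30 mm (distance of yellow_screwdriver from where it was at the start of the episode above 0.03 m).
It also fails if it takes over 59 s, if anything falls off the work surface, if the arm or the gripper's body presses on something with over 40 N, if the wrist force passes 120 N, or if a joint passes its speed limit or range.

ROBOT

A 7-joint arm with a two-finger parallel gripper is mounted at the origin on a cart in front of the work surface, level with it; the furniture and walls round the work are solid. World frame = base frame: x ahead of the robot, y to its left, z up, the work surface at z = 0. Lengths are in m, angles in rad, forces in N, time in s.
With the tool pointing down it reaches from about 0.425 to 0.8 m from the base axis. Payload 8.3 kg.
Tool frame: the origin (TCP) lies midway between the tips of the shut fingers; the grasp point (between the pads) lies 19 mm behind it; z points along the fingers, y is the line along which they close (so a half turn about z gives the same grasp; the last joint's range is limited). The gripper opens to 85 mm and grips with 20 to 120 N. Pads are 22 mm wide; open, the fingers measure 114 mm over their backs; the gripper's body (76 mm by 85 mm) begins 54 mm behind the grasp point. The pads swing forward as they close: fully open they stand 13 mm farther back than shut.
Start: joints at [1.158, 0.383, 0.016, 1.37, -0.006, 1.388, -0.046], TCP at [0.214, -0.587, 0.231] pointing down, gripper open.
Joint ranges: [-2.95, 2.95], [-0.25, 2.06], [-1.52, 1.56], [0.18, 2.33], [-1.44, 4.58], [0.02, 2.06], [-3.01, 3.01]. Speed limits (rad/s): [2.39, 2.39, 3.01, 3.01, 3.14, 3.14, 3.14].

INTERFACE

Orientations are given as a unit quaternion [x, y, z, w].
In Python, from bench import get_obs, capture, camera_model, close_job gives the robot as it stands.
- The arm moves only by the tool apply_moves, never from a script. Its argument "plan" is a list of rows, each a list of 6 numbers: the shift along the tool's x, y, z in cm, then the turn, a rotation vector about the tool's x, y, z in rad. In form: [[x, y, z, wx, wy, wz], ...]. A call has 1 to 12 rows; each row is the pose to reach, as a shift and turn from the pose commanded when the call began, along the tool's axes at that moment; what a row does not reach only later rows make up. A row lasts 1/10 s, in which the tool goes at most 50 mm and 8.59 degrees, less where a joint would pass 70% of its speed; a pose out of reach is approached as far as the arm can. A call with a gripper value outside its range is refused whole. "jaw" is the finger opening in cm, from 0 to 8.54, set as the call begins (left out, the last holds). The fingers move at their own pace and stop on an object; the grip force is fixed at half the most. Time passes only in rows, so rows that repeat a pose let the fingers close. It gives the time, the measured TCP pose, the force, the opening and the grip force at its end, in the units of the state.
- get_obs(): the state, without advancing time (a new reading comes with each control period).
- capture(name): name is "scene" or "top" or "wrist"; returns the picture (384x512x3 uint8, red, green, blue); there is no depth.
- camera_model(name): a dict with "fovy" (degrees; the focal length in pixels is half the picture's height over the tangent of half this angle, whatever the lens; pixels are square), "cx", "cy" (the principal point, pixels), "dist_coeffs" ([k1, k2, p1, p2, k3] as OpenCV has them; the pictures are not rectified), "rvec" (rotation vector, rad) and "tvec" (3), from world to camera coordinates, as OpenCV has them. Camera axes: x right, y down, z forward; pixel columns grow to the right and rows downward; lengths in m; the calibration is good to about 2 mm. A picture is of the moment at which its call begins: read the wrist's pose just before it. camera_model takes no time and is no camera call; for the wrist camera it gives the pose at the moment of the call.
- close_job(): hands the job in; it is judged then, once.
The state is a dict: "t": time; "qpos": joint angles; "qvel": joint speeds; "effort": joint torques, N m; "tcp_pos": TCP position; "tool_rot": TCP orientation; "force": force on the tool from outside, world axes, zero at the start; "moment": the same for the moment, N m; "opening": finger opening in m; "grasp_force": force on a finger pad.
Only numpy, scipy, OpenCV 4.12 (cv2) and the standard library are available. Lean on these libraries where they do the work, as an engineer would, in place of code of your own. Each camera call takes 0.05 s, during which the arm holds its last target. There are 200 camera calls.

## Working session

There is one attempt and no reset: what is moved stays moved. The work goes in short steps, Python scripts to look and compute and a tool call to move; the robot and the scene stay as the last step left them, time stands still between calls to the robot, and variables do not carry over. Pictures are saved under pics/ and viewed, at most 10 in all, crops included, and the job is handed in when it is done.

Besides the shell and the picture viewer there is one more tool, called as name(argument=value, ...) on one line, values as JSON. apply_moves: Moves the arm, as the interface text tells. Its arguments: {"type":"object","properties":{"plan":{"type":"array","items":{"type":"array","items":{"type":"number"}}},"jaw":{"type":"number"}},"required":["plan"]}

```bash
mkdir -p pics; ls; python3 - <<'E'
from bench import *
import cv2
o=get_obs();print({k:o[k] for k in('t','tcp_pos','tool_rot','opening')})
for n in('scene','top'):
    cv2.imwrite(f'pics/{n}0.png',capture(n)[:,:,::-1]);print(n,camera_model(n))
print(camera_model('wrist'))
E
```

```text
pics
{'t': 0.0, 'tcp_pos': array([ 0.21406522, -0.5866744 ,  0.23024996]), 'tool_rot': array([ 9.84736229e-01,  1.74050589e-01, -1.93265661e-04, -9.56461897e-04]), 'opening': 0.08556444405382399}
scene {'fovy': 50.651060389199685, 'cx': 254.20901634507817, 'cy': 190.9364633068488, 'dist_coeffs': array([0.02249775, 0.        , 0.        , 0.        , 0.        ]), 'rvec': array([ 0.791008  , -2.62456168,  1.00318804]), 'tvec': array([0.44863115, 0.25308642, 0.96089713])}
top {'fovy': 55.760674788429824, 'cx': 257.5379947478505, 'cy': 189.7990475202086, 'dist_coeffs': array([0.01527662, 0.        , 0.        , 0.        , 0.        ]), 'rvec': array([ 2.15017807, -2.14195247,  0.11598353]), 'tvec': array([0.03044421, 0.51410656, 0.96141067])}
{'fovy': 67.6070332247093, 'cx': 252.10942539291338, 'cy': 188.95528612074835, 'dist_coeffs': array([-0.03172219,  0.        ,  0.        ,  0.        ,  0.        ]), 'rvec': array([-2.35580237,  1.64939142,  0.26099314]), 'tvec': array([-0.62236239, -0.03920318,  0.38106856])}
```

View pics/top0.png

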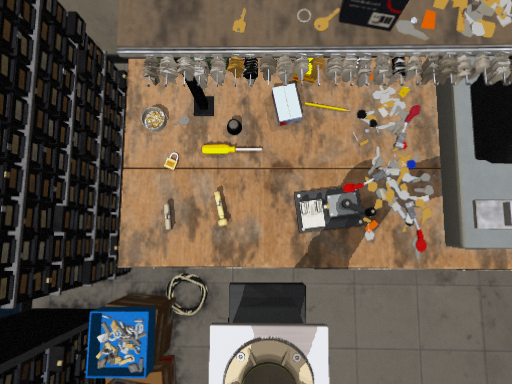

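View pics/scene0.png

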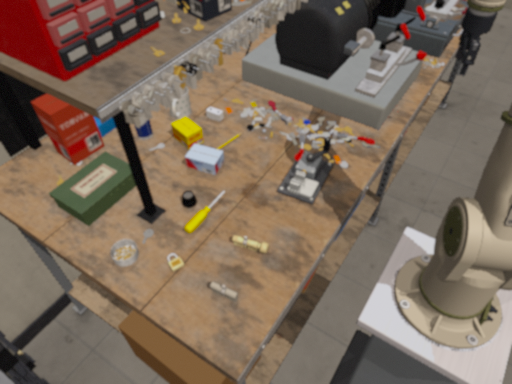

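The top view shows the knob cylinder at about (221,208) with its knob at (222,222). The plain cylinder is at (168,214), the padlock at (171,160) and the screwdriver at (230,149). The vice is around (330,210), with its crank handle near (370,212).

```bash
cat > h.py <<'E'
import numpy as np,cv2
from bench import *
from scipy.spatial.transform import Rotation as R
def K(m):
    f=192/np.tan(np.radians(m['fovy']/2));return np.array([[f,0,m['cx']],[0,f,m['cy']],[0,0,1.]])
def ray(m,uv,z):
    p=cv2.undistortPoints(np.array([[uv]],float),K(m),m['dist_coeffs'])[0,0]
    Rm=cv2.Rodrigues(m['rvec'])[0];c=-Rm.T@m['tvec'];d=Rm.T@np.array([p[0],p[1],1]);return c+d*(z-c[2])/d[2]
def proj(m,P): return cv2.projectPoints(np.array(P,float).reshape(-1,3),m['rvec'],m['tvec'],K(m),m['dist_coeffs'])[0][:,0]
def crop(img,x0,y0,x1,y1,s): return cv2.resize(img[y0:y1,x0:x1,::-1],None,fx=s,fy=s,interpolation=cv2.INTER_CUBIC)
def totool(dw):  # world shift (m) -> tool cm
    return R.from_quat(get_obs()['tool_rot']).inv().apply(dw)*100
E
python3 - <<'E'
from h import *
im=cv2.imread('pics/top0.png')[:,:,::-1]
a=crop(im,200,175,400,245,4);cv2.imwrite('pics/c0.png',a)
m=camera_model('top')
for n,uv,z in[('kcyl',(221,208),.03),('knob',(222,223),.024),('vice',(330,210),.03),('handle',(371,212),.074)]:print(n,ray(m,uv,z))
Rm=cv2.Rodrigues(camera_model('wrist')['rvec'])[0];t=camera_model('wrist')['tvec'];print('wcam',-Rm.T@t,Rm)
print(R.from_quat(get_obs()['tool_rot']).as_matrix())
E
```

```text
kcyl [0.46392069 0.13223684 0.03      ]
knob [0.42325216 0.12947211 0.024     ]
vice [ 0.45955657 -0.16475692  0.03      ]
handle [ 0.45159625 -0.26227557  0.074     ]
wcam [ 0.28768752 -0.55824621  0.37374074] [[ 0.34186844 -0.93974646 -0.00160216]
 [-0.8943307  -0.32586939  0.30656442]
 [-0.28861492 -0.10337184 -0.95184856]]
[[ 9.39414442e-01  3.42782849e-01 -6.52237041e-04]
 [ 3.42783468e-01 -9.39412915e-01  1.69367199e-03]
 [-3.21581894e-05 -1.81463600e-03 -9.99998353e-01]]
```

View pics/c0.png

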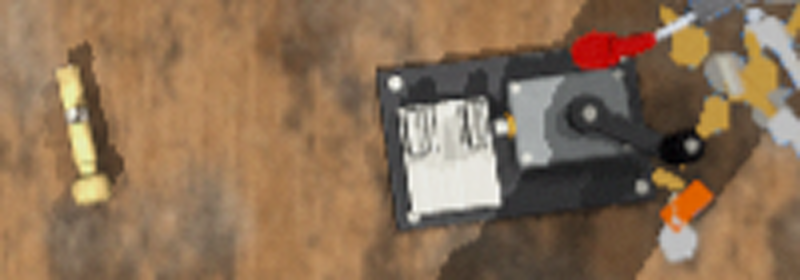

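The crop shows:
- **Bed (white):** corners near (400,108), (488,97), (500,203) and (410,217).
- **Camshaft and handle:** camshaft at (590,113), handle top at (690,146).
- **Knob cylinder:** runs from (67,67) to the knob end at (90,205).

Next I'll fit the vice and cylinder poses.

```bash
cat >> h.py <<'E'
from scipy.optimize import least_squares
def T(p,P): 
    P=np.array(P,float);c,s=np.cos(p[2]),np.sin(p[2]);return np.c_[p[0]+c*P[:,0]-s*P[:,1],p[1]+s*P[:,0]+c*P[:,1],P[:,2]]
def fit(m,P,uv,p0):
    r=least_squares(lambda p:(proj(m,T(p,P))-uv).ravel(),p0,loss='soft_l1');return r.x,np.round((proj(m,T(r.x,P))-uv),1)
E
python3 - <<'E'
from h import *
m=camera_model('top')
c=lambda a:np.array(a)/4+[200,175]-.375
P=np.array([[22,122,22],[22,60,22],[-52,60,22],[-52,122,22],[0,0,52]])/1e3
v,e=fit(m,P,c([(400,108),(488,97),(500,203),(410,217),(590,113)]),[.46,-.2,0]);print('vice',v,e.tolist())
h=ray(m,c([690,146]),.092);d=h[:2]-v[:2];print('handle',h,np.hypot(*d),'crank',np.arctan2(d[1],d[0])-v[2]+np.pi/2)
P=np.array([[0,47,32],[0,-48,24],[0,13,44]])/1e3
k,e=fit(m,P,c([(67,67),(91,206),(78,115)]),[.46,.13,0]);print('cyl',k,e.tolist())
print('nest',T(v,[[-.031,.0905,.022]]))
o=get_obs();print(o['t'])
E
```

```text
vice [ 0.47604008 -0.20568646  0.1192594 ] [[-0.5, -0.2], [-0.1, -0.0], [0.6, 0.3], [0.5, -0.6], [-0.3, 0.4]]
handle [ 0.4526059  -0.25995312  0.092     ] 0.059110329794748624 crank -0.5269041460842128
cyl [ 0.46257264  0.13599416 -1.39773664] [[0.5, 0.2], [0.2, -0.2], [-0.9, -0.0]]
nest [[ 0.43449286 -0.11951757  0.022     ]]
0.1
```

apply_moves(plan=[[12,-11,0,0,0,0.07],[24,-22,0,0,0,0.14],[37,-33,0,0,0,0.2],[37,-33,0,0,0,0.2],[37,-33,0,0,0,0.2],[37,-33,0,0,0,0.2],[37,-33,0,0,0,0.2],[37,-33,0,0,0,0.2],[37,-33,0,0,0,0.2],[37,-33,0,0,0,0.2],[37,-33,0,0,0,0.2],[37,-33,0,0,0,0.2]])

```text
t: 1.3
tcp_pos: [0.4488, -0.1493, 0.231]
tool_rot: [0.997, 0.076, -0.0, -0.0]
force: [0.3, -1.7, -0.6]
opening: 0.0851
grasp_force: 0.0
```

```bash
python3 - <<'E'
from h import *
o=get_obs();m=camera_model('wrist');im=capture('wrist')
print(o['t'],o['tcp_pos'],o['tool_rot'],o['qpos'],np.abs(o['qvel']).max())
np.savez('w1.npz',**{k:np.array(m[k]) for k in m})
cv2.imwrite('pics/w1.png',crop(im,0,0,512,384,1.5))
E
```

```text
1.3 [ 0.44882537 -0.14930387  0.2309968 ] [ 9.97081094e-01  7.63490024e-02 -3.33047927e-04 -1.04992618e-04] [ 0.58209988  0.07267138 -0.34457892  1.75562249  0.02533925  1.3183331
 -1.18593708] 0.048249757933720765
```

View pics/w1.png

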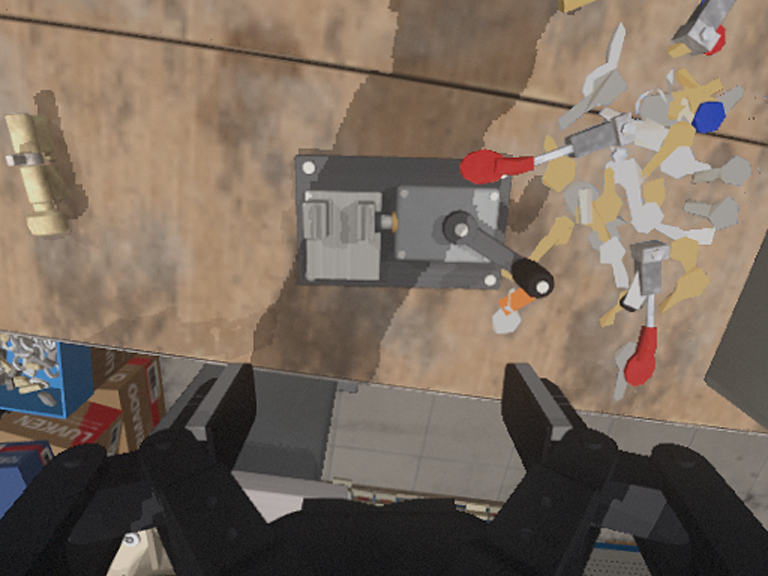

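The wrist view shows the bed corners at about (304,192), (380,192), (380,279) and (305,280). The camshaft is at (460,229), the handle top at (542,287), and the cylinder runs from (20,115) to (49,237). I'll refit with these.

```bash
python3 - <<'E'
from h import *
m=dict(np.load('w1.npz'));m['fovy']=float(m['fovy'])
c=lambda a:(np.array(a)+.5)/1.5-.5
P=np.array([[22,122,22],[22,60,22],[-52,60,22],[-52,122,22],[0,0,54],[-30,49,40]])/1e3
v,e=fit(m,P,c([(304,192),(380,192),(380,279),(305,280),(460,229),(396,260)]),[.476,-.206,.119]);print('vice',v,e.tolist())
h=ray(m,c([542,287]),.092);d=h[:2]-v[:2];print('handle',h,np.hypot(*d),'crank',np.arctan2(d[1],d[0])-v[2]+np.pi/2)
P=np.array([[0,47,32],[0,-48,24],[0,13,44]])/1e3
k,e=fit(m,P,c([(20,114),(49,237),(23,157)]),[.46,.136,-1.4]);print('cyl',k,e.tolist())
print('nest',T(v,[[-.031,.0905,.022]]))
g=T(k,[[0,-.0065,0]])[0];o=get_obs();print('grasp',g,'tool shift',totool(g-o['tcp_pos']))
E
```

```text
vice [ 0.47717908 -0.20528706  0.14085349] [[-0.2, -0.2], [0.4, 0.3], [-0.3, 0.7], [1.5, -0.5], [0.1, -0.9], [-1.6, 0.5]]
handle [ 0.45101639 -0.26202084  0.092     ] 0.062475660771329204 crank -0.5729396103301401
cyl [ 0.46346955  0.13226997 -1.46876361] [[0.8, -0.2], [0.4, -1.7], [-4.0, 2.3]]
nest [[ 0.43378095 -0.12003536  0.022     ]]
grasp [0.45700335 0.13160791 0.        ] tool shift [  5.10094825 -27.79003455  23.0922848 ]
```

apply_moves(plan=[[5,-27.8,8,0,0,0],[5,-27.8,8,0,0,0],[5,-27.8,8,0,0,0],[5,-27.8,8,0,0,0],[5,-27.8,8,0,0,0],[5,-27.8,11,0,0,0],[5,-27.8,11,0,0,0],[5,-27.8,11,0,0,0]], jaw=5)

```text
t: 2.15
tcp_pos: [0.4558, 0.1314, 0.1199]
tool_rot: [0.997, 0.075, -0.002, 0.0]
force: [-0.1, 0.1, -0.3]
opening: 0.0501
grasp_force: 0.0
```

```bash
python3 - <<'E'
from h import *
o=get_obs();m=camera_model('wrist');im=capture('wrist')
print(o['t'],o['tcp_pos'],o['tool_rot'],np.abs(o['qvel']).max())
np.savez('w2.npz',**{k:np.array(m[k]) for k in m})
cv2.imwrite('pics/w2.png',crop(im,0,0,512,384,1.5))
E
```

```text
2.15 [0.45576183 0.13135731 0.11991665] [ 9.97180476e-01  7.50221804e-02 -1.65878840e-03  1.37933095e-04] 0.0376145607167855
```

View pics/w2.png

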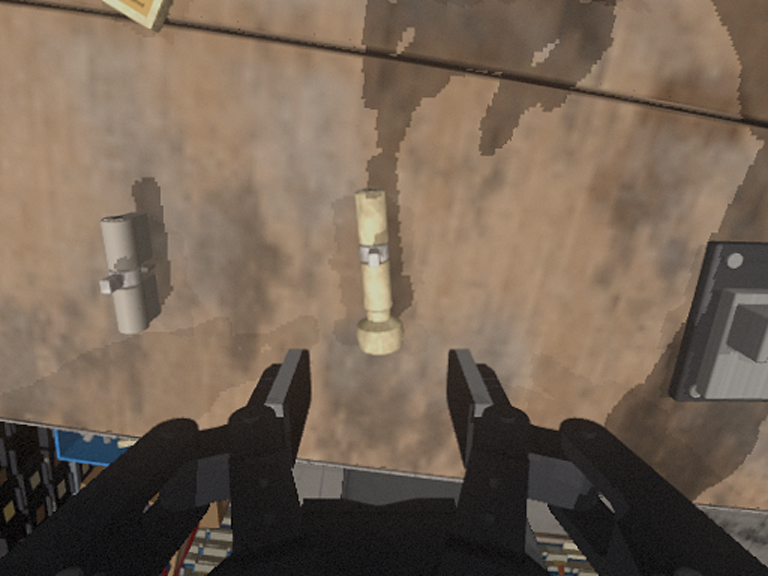

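The knob cylinder is centred between the fingers. Its far end is at (370,191), the lug at (374,256), the knob's near rim at (380,353), and the join between half and knob at about (379,318).

```bash
python3 - <<'E'
from h import *
m=dict(np.load('w2.npz'));m['fovy']=float(m['fovy'])
c=lambda a:(np.array(a)+.5)/1.5-.5
P=np.array([[0,47,32],[0,-48,36],[0,13,44],[0,-21,32]])/1e3
k,e=fit(m,P,c([(370,191),(380,353),(374,256),(379,315)]),[.46,.134,-1.4]);print('cyl',k,e.tolist(),'axis yaw',k[2]+np.pi/2)
g=T(k,[[0,-.0065,.0055]])[0];o=get_obs();print('grasp',g,'tool shift',totool(g-o['tcp_pos']),R.from_quat(o['tool_rot']).as_matrix()[:,0])
print(proj(m,T(k,[[.0085,0,.024],[-.0085,0,.024]]))*1.5)
E
```

```text
cyl [ 0.46410843  0.135981   -1.36152944] [[0.1, -0.7], [0.5, 1.3], [0.0, 1.3], [-0.7, -3.5]] axis yaw 0.20926688941460125
grasp [0.45775024 0.13463067 0.0055    ] tool shift [ 0.17924373 -0.42020398 11.55182698] [ 0.98904691  0.14759433 -0.00145673]
[[390.19341599 269.82234276]
 [360.87912482 271.5155573 ]]
```

apply_moves(plan=[[0.2,-0.4,4,0,0,-0.045],[0.2,-0.4,8,0,0,-0.045],[0.2,-0.4,10,0,0,-0.045],[0.2,-0.4,11.3,0,0,-0.045],[0.2,-0.4,11.3,0,0,-0.045],[0.2,-0.4,11.3,0,0,-0.045]])

```text
t: 2.8
tcp_pos: [0.4593, 0.1355, 0.0096]
tool_rot: [0.995, 0.096, 0.001, 0.0]
force: [-0.8, -0.0, 0.2]
opening: 0.0498
grasp_force: 0.0
```

apply_moves(plan=[[0,0,0,0,0,0],[0,0,0,0,0,0],[0,0,0,0,0,0],[0,0,0,0,0,0],[0,0,0,0,0,0],[0,0,0,0,0,0],[0,0,0,0,0,0],[0,0,0,0,0,0]], jaw=0.5)

```text
t: 3.6
tcp_pos: [0.459, 0.1363, 0.0095]
tool_rot: [0.995, 0.097, 0.001, 0.0]
force: [-1.4, -1.0, 7.3]
opening: 0.015
grasp_force: 58.3
```

apply_moves(plan=[[0,0,-2,0,0,0],[0,0,-5,0,0,0],[0,0,-8,0,0,0],[-2,6,-10,0,0,0.02],[-3,10,-10,0,0,0.04],[-5,14,-10,0,0,0.064],[-6,18,-10,0,0,0.064],[-7,22,-10,0,0,0.064],[-7.9,24.6,-10,0,0,0.064],[-7.9,24.6,-10,0,0,0.064],[-7.9,24.6,-10,0,0,0.064],[-7.9,24.6,-10,0,0,0.064]])

```text
t: 4.8
tcp_pos: [0.4283, -0.1191, 0.1084]
tool_rot: [0.998, 0.066, 0.0, -0.0]
force: [0.4, 0.9, -2.5]
opening: 0.0149
grasp_force: 59.2
```

```bash
python3 - <<'E'
from h import *
o=get_obs();m=camera_model('wrist');im=capture('wrist')
print(o['t'],o['tcp_pos'],o['tool_rot'],np.abs(o['qvel']).max(),o['opening'])
np.savez('w3.npz',**{k:np.array(m[k]) for k in m})
cv2.imwrite('pics/w3.png',crop(im,100,100,420,340,2.5))
E
```

```text
4.8 [ 0.4283336  -0.11905766  0.10843188] [ 9.97800128e-01  6.62937150e-02  1.02596551e-04 -1.91368284e-04] 0.009017175725194723 0.014949556890982
```

View pics/w3.png

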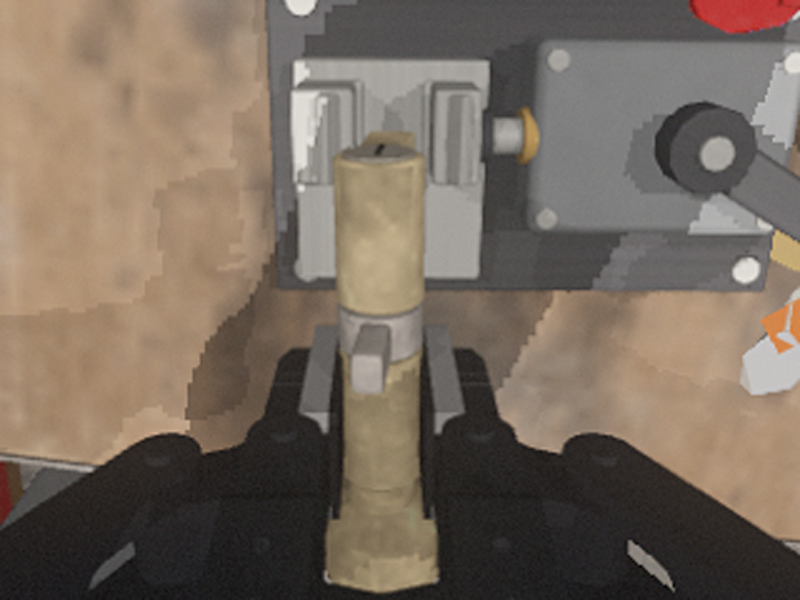

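The cylinder is held level between the fingers, with its far end centred at about (380,158). The bed corners are near (294,60), (490,60), (480,277) and (298,280), the housing corners at (540,42) and (533,230), and the shaft at (716,152).

```bash
python3 - <<'E'
from h import *
m=dict(np.load('w3.npz'));m['fovy']=float(m['fovy'])
c=lambda a:(np.array(a)+.5)/2.5-.5+100
P=np.array([[22,122,22],[22,60,22],[-52,60,22],[-52,122,22],[0,0,54],[-30,49,40],[30,49,40]])/1e3
v,e=fit(m,P,c([(294,60),(490,60),(480,277),(298,280),(716,152),(533,230),(538,42)]),[.4765,-.2055,.13]);print('vice',v,e.tolist())
P=np.array([[0,47,32],[0,18,32],[0,-48,37]])/1e3+[0,0,.0989]
k,e=fit(m,P,c([(380,158),(382,308),(382,582)]),[.434,-.12,-1.44]);print('cyl',k,e.tolist(),k[2]+np.pi/2)
n=T(v,[[-.031,.0905,.022]])[0]
o=get_obs();q=R.from_quat(o['tool_rot']);x=q.as_matrix()[:,0];print('nest',n,'toolyaw',np.arctan2(x[1],x[0]))
d=np.array([n[0]-k[0],n[1]-k[1],0]);print('shift tool',totool(d),'turn z',-(v[2]-k[2]-np.pi/2))
# jaw gap check at tops
G=T(v,np.array([[-12,79,52],[-12,102,52],[16,79,52],[16,102,52]])/1e3);print((proj(m,G)-100)*2.5)
E
```

```text
vice [ 0.47639101 -0.20608612  0.13036763] [[-0.2, 0.1], [0.2, 0.2], [0.2, 0.8], [1.2, -0.5], [-0.4, -0.3], [-2.7, 2.2], [0.5, -1.6]]
cyl [ 0.43310188 -0.11669473 -1.43546865] [[0.2, -1.5], [-0.3, 0.2], [0.1, 10.7]] 0.13532767648318766
nest [ 0.43388919 -0.12038404  0.022     ] toolyaw 0.13321037324476995
shift tool [ 2.90331772e-02  3.76119798e-01 -1.13711911e-04] turn z 0.004960050872720778
[[433.67860726 188.97698413]
 [353.95794892 188.86462985]
 [436.06254013  91.28457461]
 [352.97623511  91.1534734 ]]
```

apply_moves(plan=[[0,0.3,0,0,0,0],[0,0.3,0,0,0,0],[0,0.3,3,0,0,0],[0,0.3,5,0,0,0],[0,0.3,5.5,0,0,0],[0,0.3,6,0,0,0],[0,0.3,6.5,0,0,0],[0,0.3,6.5,0,0,0],[0,0.3,6.5,0,0,0]])

```text
t: 5.75
tcp_pos: [0.429, -0.1234, 0.0439]
tool_rot: [0.998, 0.065, 0.0, 0.0]
force: [-0.1, 0.1, -2.0]
opening: 0.0149
grasp_force: 59.2
```

```bash
python3 - <<'E'
from h import *
o=get_obs();m=camera_model('wrist');im=capture('wrist')
print(o['t'],o['tcp_pos'],o['force'],o['moment'])
np.savez('w4.npz',**{k:np.array(m[k]) for k in m})
cv2.imwrite('pics/w4.png',crop(im,100,100,420,340,2.5))
E
```

```text
5.75 [ 0.4289923  -0.12338434  0.04387174] [-0.05942128  0.10317284 -2.00122033] [ 0.03421846 -0.01060748 -0.06106514]
```

View pics/w4.png

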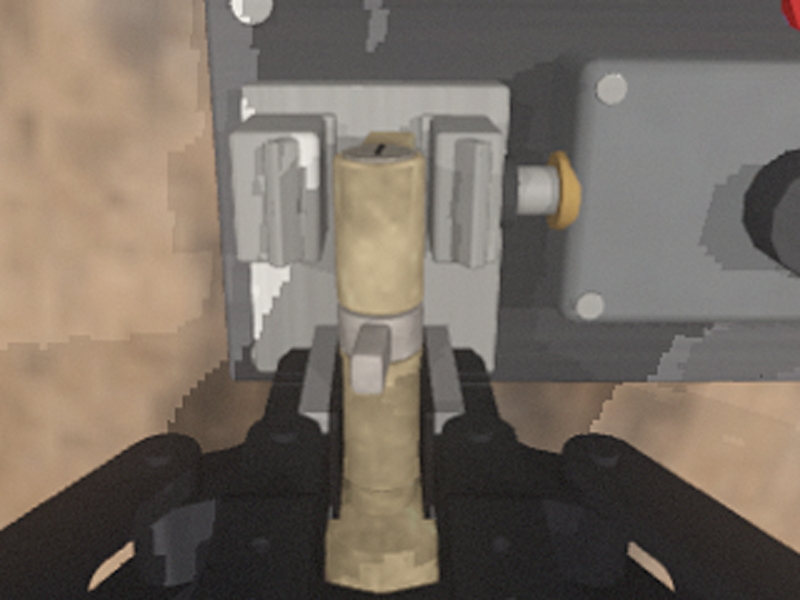

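The cylinder sits well centred between the jaws (jaw inner faces at 322 and 432, cylinder at 335 to 425) with no contact force, so I'll lower it the rest of the way and let go.

apply_moves(plan=[[0,-0.05,0.5,0,0,0],[0,-0.05,0.9,0,0,0],[0,-0.05,1.15,0,0,0],[0,-0.05,1.2,0,0,0],[0,-0.05,1.2,0,0,0],[0,-0.05,1.2,0,0,0]])

```text
t: 6.4
tcp_pos: [0.4283, -0.1228, 0.0315]
tool_rot: [0.998, 0.065, -0.0, 0.0]
force: [-2.8, 0.5, 5.4]
opening: 0.0152
grasp_force: 59.9
```

apply_moves(plan=[[0,0,0,0,0,0],[0,0,0,0,0,0],[0,0,0,0,0,0],[0,0,0,0,0,0],[0,0,0,0,0,0]], jaw=3.2)

```text
t: 6.9
tcp_pos: [0.4285, -0.1228, 0.0313]
tool_rot: [0.998, 0.065, 0.0, -0.0]
force: [0.6, -0.7, 0.3]
opening: 0.0322
grasp_force: 0.0
```

apply_moves(plan=[[0,0,-1,0,0,0],[0,0,-3,0,0,0],[0,0,-7,0,0,0],[0,0,-11,0,0,0],[0,0,-12,0,0,0],[0,0,-12,0,0,0]])

```text
t: 7.5
tcp_pos: [0.4299, -0.1231, 0.1537]
tool_rot: [0.998, 0.065, 0.002, 0.001]
force: [0.2, 0.8, -1.0]
opening: 0.032
grasp_force: 0.0
```

```bash
python3 - <<'E'
from h import *
o=get_obs();m=camera_model('wrist');im=capture('wrist')
print(o['t'],o['tcp_pos'],o['tool_rot'],o['force'],o['qpos'])
np.savez('w5.npz',**{k:np.array(m[k]) for k in m})
cv2.imwrite('pics/w5.png',crop(im,100,60,420,300,2.5))
E
```

```text
7.5 [ 0.42985658 -0.12314923  0.15369293] [0.99785898 0.06535904 0.00214456 0.0010304 ] [ 0.15103697  0.75577919 -0.95141742] [ 0.61445435  0.07721833 -0.42363319  1.93132545  0.03597446  1.13542392
 -1.26307344]
```

View pics/w5.png

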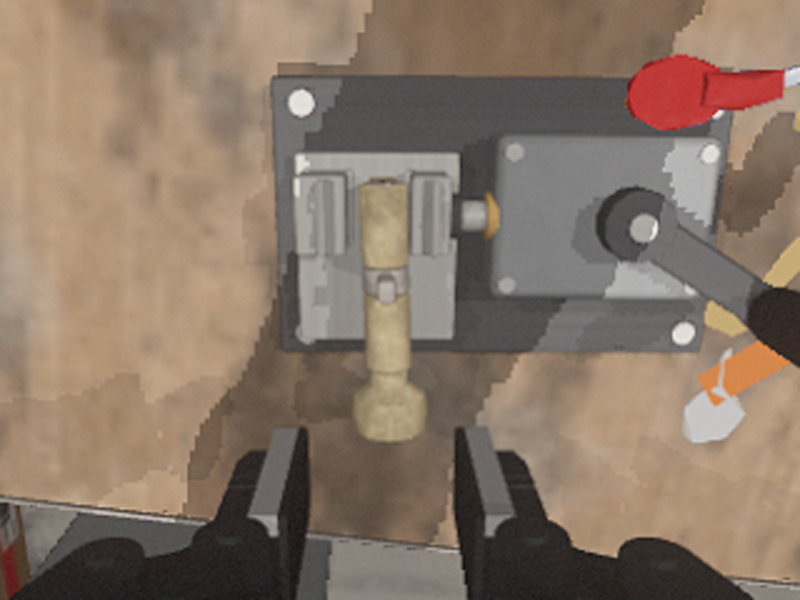

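The cylinder stands upright between the open jaws, released, with its knob towards the robot (knob at (390,410)). Next is the crank. I'll turn the tool by about 90° so the fingers close along the vice's x axis, which keeps them clear of the cylinder over the whole circle.

apply_moves(plan=[[0.1,2,0,0,0,0.14],[0.1,4,0,0,0,0.28],[0.1,6,0,0,0,0.42],[0.2,8,0,0,0,0.56],[0.2,10,0,0,0,0.7],[0.3,12,0,0,0,0.84],[0.4,13.9,0,0,0,0.98],[0.4,13.9,0,0,0,1.12],[0.4,13.9,0,0,0,1.26],[0.4,13.9,0,0,0,1.4],[0.4,13.9,0,0,0,1.54],[0.4,13.9,0,0,0,1.57]], jaw=5)

```text
t: 8.75
tcp_pos: [0.4496, -0.2595, 0.1493]
tool_rot: [0.751, -0.66, -0.002, 0.0]
force: [0.0, 0.1, 0.5]
opening: 0.0502
grasp_force: 0.0
```

```bash
python3 - <<'E'
from h import *
m=dict(np.load('w5.npz'));m['fovy']=float(m['fovy'])
c=lambda a:(np.array(a)+.5)/2.5-.5+[100,60]
v=[.4765,-.2058,.130]
P=np.array([[0,47,32],[0,-48,37],[0,18,32]])/1e3+[0,0,.022]
k,e=fit(m,P,c([(385,183),(390,438),(386,268)]),[.434,-.12,-1.44]);print('cyl',k,e.tolist(),k[2]+np.pi/2)
cc,s=np.cos(.13),np.sin(.13);d=k[:2]-T(v,[[-.031,.0905,.022]])[0,:2];print('in nest',cc*d[0]+s*d[1],-s*d[0]+cc*d[1])
o=get_obs();x=R.from_quat(o['tool_rot']).as_matrix();print(o['tcp_pos'],np.round(x,4).tolist(),o['qpos'],np.abs(o['qvel']).max())
print('to handle',totool(np.array([.4521,-.2606,.058])-o['tcp_pos']))
E
```

```text
cyl [ 0.43319714 -0.12338197 -1.41958149] [[-0.1, -0.3], [-0.0, 2.6], [0.1, -0.6]] 0.1512148406165672
in nest -0.0012532744694492269 -0.0031638917608942645
[ 0.44955096 -0.2595073   0.14928055] [[0.1282, -0.9917, -0.0031], [-0.9917, -0.1282, 0.0017], [-0.0021, 0.0029, -1.0]] [ 0.61392908  0.22471752 -0.1746891   1.766679    0.04205463  1.15740831
 -2.58653449] 0.16688961029132382
to handle [ 0.16046187 -0.26510614  9.12700766]
```

Joint 7 is at -2.59, close to its -3.01 limit. I'll turn back by half a turn, which gives the same grasp with more room.

apply_moves(plan=[[0,0,0,0,0,-0.14],[0,0,0,0,0,-0.28],[0,0,0,0,0,-0.42],[0,0,0,0,0,-0.56],[0,0,0,0,0,-0.7],[0,0,0,0,0,-0.84],[0,0,0,0,0,-0.98],[0,0,0,0,0,-1.12],[0,0,0,0,0,-1.26],[0,0,0,0,0,-1.4],[0,0,0,0,0,-1.54],[0,0,0,0,0,-1.57]])

```text
t: 9.95
tcp_pos: [0.45, -0.2598, 0.1501]
tool_rot: [0.998, 0.068, -0.001, -0.001]
force: [0.5, -0.4, -0.1]
opening: 0.0499
grasp_force: 0.0
```

apply_moves(plan=[[0,0,0,0,0,-0.14],[0,0,0,0,0,-0.28],[0,0,0,0,0,-0.42],[0,0,0,0,0,-0.56],[0,0,0,0,0,-0.7],[0,0,0,0,0,-0.84],[0,0,0,0,0,-0.98],[0,0,0,0,0,-1.12],[0,0,0,0,0,-1.26],[0,0,0,0,0,-1.4],[0,0,0,0,0,-1.54],[0,0,0,0,0,-1.57]])

```text
t: 11.15
tcp_pos: [0.4502, -0.2599, 0.1506]
tool_rot: [0.659, 0.752, 0.0, -0.001]
force: [-0.1, -0.3, 0.2]
opening: 0.05
grasp_force: 0.0
```

```bash
python3 - <<'E'
from h import *
o=get_obs();x=R.from_quat(o['tool_rot']).as_matrix();print(o['t'],o['tcp_pos'],np.round(x,4).tolist(),o['qpos'],np.abs(o['qvel']).max())
print('to handle',totool(np.array([.4521,-.2606,.058])-o['tcp_pos']))
m=camera_model('wrist');im=capture('wrist')
np.savez('w6.npz',**{k:np.array(m[k]) for k in m})
cv2.imwrite('pics/w6.png',crop(im,0,0,512,384,1.5))
E
```

```text
11.15 [ 0.45018912 -0.25988457  0.15057844] [[-0.1319, 0.9913, -0.001], [0.9913, 0.1319, 0.0009], [0.001, -0.0008, -1.0]] [ 0.93859657  0.26267955 -0.55587051  1.75117014  0.14880304  1.17110973
  0.47213218] 0.1672521327593211
to handle [-0.10556099  0.18768258  9.25758818]
```

View pics/w6.png

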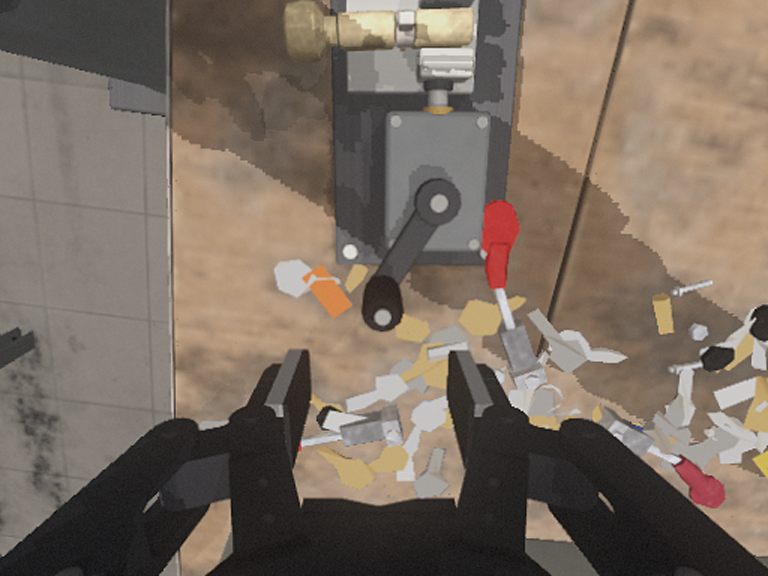

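The handle top is at (383,317), centred between the fingers, so I'll go down and grip it.

apply_moves(plan=[[-0.1,0.15,4,0,0,0],[-0.1,0.15,7,0,0,0],[-0.1,0.15,9.1,0,0,0],[-0.1,0.15,9.1,0,0,0],[-0.1,0.15,9.1,0,0,0]])

```text
t: 11.7
tcp_pos: [0.4523, -0.2607, 0.0605]
tool_rot: [0.66, 0.751, 0.0, -0.0]
force: [0.7, 0.4, 0.9]
opening: 0.0499
grasp_force: 0.0
```

apply_moves(plan=[[0,0,0,0,0,0],[0,0,0,0,0,0],[0,0,0,0,0,0],[0,0,0,0,0,0],[0,0,0,0,0,0],[0,0,0,0,0,0]], jaw=1)

```text
t: 12.3
tcp_pos: [0.4532, -0.2615, 0.0618]
tool_rot: [0.66, 0.751, 0.0, 0.001]
force: [-1.5, -0.7, 7.4]
opening: 0.0201
grasp_force: 58.6
```

```bash
cat > circ.py <<'E'
# print tool shifts (cm, integer tenths) stepping crank along circle; args: start,end angle(rad, crank), n
from h import *
import sys
def go(a0,a1,n,r=.06,v=(.4765,-.2058,.130),ref=None):
    o=get_obs();q=R.from_quat(o['tool_rot']).inv()
    p=lambda a:np.array([v[0]+r*np.cos(a+v[2]-np.pi/2),v[1]+r*np.sin(a+v[2]-np.pi/2),0])
    t=o['tcp_pos'];print('t',o['t'],'tcp',t,'F',o['force'],'r',np.hypot(t[0]-v[0],t[1]-v[1]),'crank',np.arctan2(t[1]-v[1],t[0]-v[0])-v[2]+np.pi/2)
    for a in np.linspace(a0,a1,n+1)[1:]:
        d=q.apply(p(a)-np.array([t[0],t[1],0]))*100;print(round(a,2),np.round(d[:2],2).tolist())
if __name__=='__main__': go(float(sys.argv[1]),float(sys.argv[2]),int(sys.argv[3]))
E
python3 circ.py -0.55 0.8 9
```

```text
t 12.3 tcp [ 0.45319079 -0.26146162  0.06183215] F [-1.52130066 -0.70034247  7.39537443] r 0.060345132705419705 crank -0.5265787847653227
-0.4 [-0.31, 0.7]
-0.25 [-0.6, 1.55]
-0.1 [-0.75, 2.43]
0.05 [-0.77, 3.33]
0.2 [-0.66, 4.23]
0.35 [-0.42, 5.09]
0.5 [-0.05, 5.91]
0.65 [0.44, 6.66]
0.8 [1.04, 7.34]
```

apply_moves(plan=[[-0.3,0.7,0,0,0,0],[-0.6,1.55,0,0,0,0],[-0.75,2.43,0,0,0,0],[-0.77,3.33,0,0,0,0],[-0.66,4.23,0,0,0,0],[-0.66,4.23,0,0,0,0]])

```text
t: 12.9
tcp_pos: [0.4972, -0.2624, 0.0619]
tool_rot: [0.66, 0.752, 0.001, 0.002]
force: [2.0, -0.4, 7.5]
opening: 0.0201
grasp_force: 59.3
```

```bash
python3 circ.py 0.2 1.7 10
```

```text
t 12.9 tcp [ 0.49724558 -0.26236543  0.06189196] F [ 1.98339524 -0.39282489  7.51059479] r 0.06024970745836876 crank 0.2215215248040563
0.35 [0.24, 0.73]
0.5 [0.61, 1.55]
0.65 [1.1, 2.31]
0.8 [1.7, 2.98]
0.95 [2.39, 3.56]
1.1 [3.15, 4.02]
1.25 [3.98, 4.37]
1.4 [4.86, 4.59]
1.55 [5.75, 4.68]
1.7 [6.65, 4.63]
```

apply_moves(plan=[[0.24,0.7,0,0,0,0],[0.6,1.55,0,0,0,0],[1.1,2.3,0,0,0,0],[1.7,3.0,0,0,0,0],[2.4,3.55,0,0,0,0],[2.4,3.55,0,0,0,0]])

```text
t: 13.5
tcp_pos: [0.5297, -0.2332, 0.062]
tool_rot: [0.659, 0.752, 0.001, 0.002]
force: [5.3, -2.0, 3.8]
opening: 0.0199
grasp_force: 59.0
```

```bash
python3 circ.py 0.95 2.45 10
```

```text
t 13.5 tcp [ 0.52973509 -0.23324057  0.06196032] F [ 5.30975273 -1.95394628  3.81639695] r 0.05989123532315485 crank 0.9648571667852143
1.1 [0.69, 0.43]
1.25 [1.52, 0.77]
1.4 [2.39, 0.99]
1.55 [3.29, 1.08]
1.7 [4.18, 1.03]
1.85 [5.06, 0.85]
2.0 [5.91, 0.54]
2.15 [6.7, 0.11]
2.3 [7.41, -0.44]
2.45 [8.03, -1.09]
```

apply_moves(plan=[[0.7,0.45,0,0,0,0],[1.5,0.8,0,0,0,0],[2.4,1.03,0,0,0,0],[3.3,1.1,0,0,0,0],[4.2,1.05,0,0,0,0],[4.2,1.05,0,0,0,0]])

```text
t: 14.1
tcp_pos: [0.5337, -0.1887, 0.0619]
tool_rot: [0.659, 0.752, 0.001, 0.001]
force: [4.5, 2.4, 5.4]
opening: 0.0201
grasp_force: 59.3
```

```bash
sed -i "s/^    for a in np/    a=np.arctan2(t[1]-v[1],t[0]-v[0]);F=o['force'];print('Frad',F[0]*np.cos(a)+F[1]*np.sin(a),'Ftan',-F[0]*np.sin(a)+F[1]*np.cos(a))\n&/" circ.py; python3 circ.py 1.7 3.2 10
```

```text
t 14.1 tcp [ 0.53374417 -0.18869562  0.06190324] F [4.54399857 2.44944409 5.35191807] r 0.05974491589455957 crank 1.7311489624944005
Frad 5.05505196846983 Ftan 1.0460157702821073
1.85 [0.7, -0.13]
2.0 [1.54, -0.44]
2.15 [2.33, -0.87]
2.3 [3.05, -1.42]
2.45 [3.67, -2.06]
2.6 [4.19, -2.8]
2.75 [4.6, -3.6]
2.9 [4.88, -4.45]
3.05 [5.03, -5.34]
3.2 [5.05, -6.24]
```

apply_moves(plan=[[0.7,-0.1,0,0,0,0],[1.56,-0.4,0,0,0,0],[2.36,-0.85,0,0,0,0],[3.1,-1.4,0,0,0,0],[3.1,-1.4,0,0,0,0]])

```text
t: 14.6
tcp_pos: [0.5149, -0.1602, 0.0619]
tool_rot: [0.659, 0.752, 0.001, 0.001]
force: [2.2, 3.9, 7.9]
opening: 0.0199
grasp_force: 59.5
```

```bash
python3 circ.py 2.3 3.8 10
```

```text
t 14.6 tcp [ 0.51492691 -0.16015592  0.06185219] F [2.22341626 3.90594771 7.89811637] r 0.059665810969222195 crank 2.311830727487261
Frad 4.419991750049294 Ftan 0.8146657835908506
2.45 [0.59, -0.57]
2.6 [1.12, -1.31]
2.75 [1.52, -2.11]
2.9 [1.8, -2.96]
3.05 [1.95, -3.85]
3.2 [1.97, -4.75]
3.35 [1.85, -5.64]
3.5 [1.6, -6.5]
3.65 [1.23, -7.32]
3.8 [0.73, -8.07]
```

apply_moves(plan=[[0.6,-0.55,0,0,0,0],[1.15,-1.3,0,0,0,0],[1.55,-2.1,0,0,0,0],[1.84,-2.95,0,0,0,0],[1.84,-2.95,0,0,0,0]])

```text
t: 15.1
tcp_pos: [0.4845, -0.1468, 0.0619]
tool_rot: [0.659, 0.752, 0.002, 0.002]
force: [4.3, 1.9, 7.7]
opening: 0.02
grasp_force: 60.3
```

```bash
python3 circ.py 2.9 4.1 8
```

```text
t 15.1 tcp [ 0.48445392 -0.14680846  0.06188421] F [4.32956826 1.94533999 7.69270173] r 0.05952534340648454 crank 2.877569420250232
Frad 2.5064219668491705 Ftan -4.030801153610112
3.05 [0.23, -1.0]
3.2 [0.24, -1.9]
3.35 [0.13, -2.79]
3.5 [-0.13, -3.66]
3.65 [-0.5, -4.47]
3.8 [-1.0, -5.23]
3.95 [-1.6, -5.89]
4.1 [-2.29, -6.46]
```

apply_moves(plan=[[0.25,-1.0,0,0,0,0],[0.27,-1.9,0,0,0,0],[0.16,-2.8,0,0,0,0],[-0.1,-3.7,0,0,0,0],[-0.1,-3.7,0,0,0,0]])

```text
t: 15.6
tcp_pos: [0.446, -0.1545, 0.0618]
tool_rot: [0.66, 0.751, -0.0, 0.001]
force: [-3.5, -1.8, 13.1]
opening: 0.0204
grasp_force: 61.5
```

```bash
python3 circ.py 3.5 4.4 9
```

```text
t 15.6 tcp [ 0.44597876 -0.15446083  0.06176897] F [-3.51326291 -1.76381262 13.128174  ] r 0.05972651377273462 crank 3.5479597270909555
Frad 0.2792138254046599 Ftan 3.9212358843180044
3.6 [-0.11, -0.29]
3.7 [-0.4, -0.82]
3.8 [-0.74, -1.31]
3.9 [-1.13, -1.76]
4.0 [-1.57, -2.18]
4.1 [-2.04, -2.55]
4.2 [-2.55, -2.86]
4.3 [-3.09, -3.13]
4.4 [-3.65, -3.34]
```

apply_moves(plan=[[-0.1,-0.3,0,0,0,0],[-0.4,-0.8,0,0,0,0],[-0.4,-0.8,0,0,0,0],[-0.4,-0.8,0,0,0,0]])

```text
t: 16.0
tcp_pos: [0.4392, -0.1591, 0.0618]
tool_rot: [0.66, 0.751, -0.0, 0.001]
force: [-2.3, -1.7, 12.6]
opening: 0.0199
grasp_force: 61.5
```

```bash
python3 circ.py 3.7 4.3 6
```

```text
t 16.0 tcp [ 0.43922034 -0.15911255  0.06181499] F [-2.28936741 -1.67276082 12.64662568] r 0.05974522223495908 crank 3.68541475809593
Frad 0.12134692248951562 Ftan 2.832773693696825
3.8 [-0.37, -0.58]
3.9 [-0.76, -1.03]
4.0 [-1.19, -1.45]
4.1 [-1.67, -1.82]
4.2 [-2.17, -2.14]
4.3 [-2.71, -2.4]
```

apply_moves(plan=[[-0.37,-0.6,0,0,0,0],[-0.76,-1.05,0,0,0,0],[-1.0,-1.25,0,0,0,0],[-1.0,-1.25,0,0,0,0],[-1.0,-1.25,0,0,0,0]])

```text
t: 16.5
tcp_pos: [0.4285, -0.1701, 0.0617]
tool_rot: [0.66, 0.751, 0.0, 0.001]
force: [-0.7, -0.9, 14.0]
opening: 0.0202
grasp_force: 61.6
```

```bash
python3 circ.py 3.95 4.05 1
```

```text
t 16.5 tcp [ 0.4284548  -0.1701073   0.06173548] F [-0.670469   -0.86620179 14.01027192] r 0.05985240226654463 crank 3.943448390903104
Frad 0.021648813169851455 Ftan 1.0951554918276134
4.05 [-0.47, -0.43]
```

The tangential force is down to about 1 N and still flat, so the follower is on the dwell. I'll let go and rise.

apply_moves(plan=[[0,0,0,0,0,0],[0,0,0,0,0,0],[0,0,0,0,0,0],[0,0,0,0,0,0],[0,0,-2,0,0,0],[0,0,-5,0,0,0],[0,0,-9,0,0,0],[0,0,-13,0,0,0],[-8,0,-13,0,0,0],[-8,0,-13,0,0,0],[-8,0,-13,0,0,0]], jaw=4.2)

```text
t: 17.6
tcp_pos: [0.4368, -0.2538, 0.19]
tool_rot: [0.662, 0.749, -0.0, 0.0]
force: [-1.2, 0.0, -0.5]
opening: 0.042
grasp_force: 0.0
```

```bash
python3 - <<'E'
from h import *
o=get_obs();m=camera_model('wrist');im=capture('wrist')
np.savez('w7.npz',**{k:np.array(m[k]) for k in m})
print(o['t'],o['tcp_pos'],o['force'])
cv2.imwrite('pics/w7.png',crop(im,100,0,420,240,2.5))
E
```

```text
17.6 [ 0.43682106 -0.25382876  0.18998596] [-1.152885    0.0013011  -0.48025318]
```

View pics/w7.png

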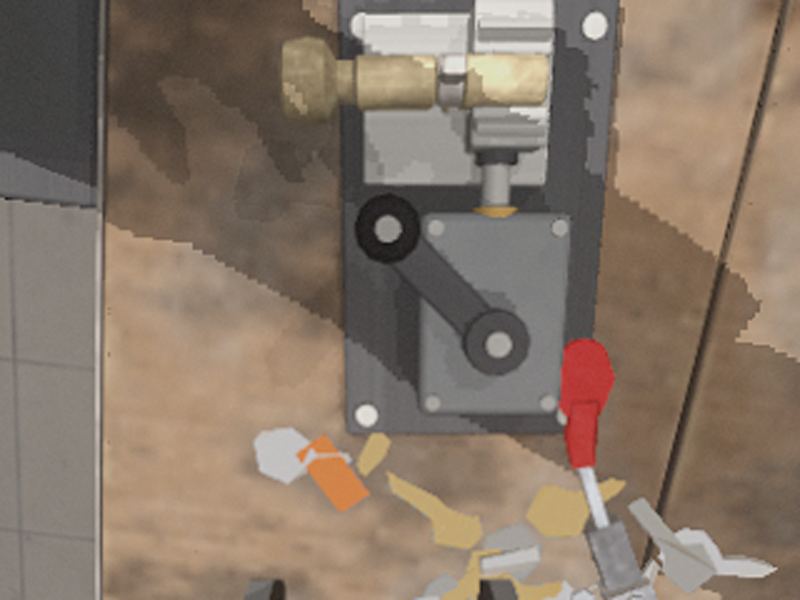

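The jaw is closed against the cylinder, which sits level on the bed with its knob (at (308,80)) towards the robot. After release the crank stayed where I left it, with the handle at (388,228).

```bash
python3 -c "
from bench import *
print(close_job())"
```

```text
the job is handed in; nothing more can be done
None
```

I handed the job in at about 17.7 s: the knob cylinder stands clamped in the vice with its knob towards the robot, and the crank stayed put on the dwell when released; the jaw's clamping force was not measured, and the judge's result was not shown.

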